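# Dispense one paint pot and push it to the painter's place

### The arm

A 7-joint arm with a two-finger parallel gripper is mounted at the origin on the work surface. World frame = base frame: x ahead of the robot, y to its left, z up, the work surface at z = 0. Lengths are in m, angles in degrees, forces in N, time in s.
With the tool pointing down it reaches from about 0.425 to 0.825 m from the base axis. Payload 3.6 kg.
Tool frame: the origin (TCP) lies between the finger pads; the fingertips stand 19 mm ahead of it and the grasp point (between the pads) is the TCP (bot.tips_ahead is the distance from the TCP to the fingertips, in m); z points along the fingers, y is the line along which they close (so a half turn about z gives the same grasp; the last joint's range is limited). The gripper opens to 85 mm and grips with 20 to 120 N. Pads are 22 mm wide; open, the fingers measure 114 mm over their backs; the gripper's body (76 mm by 85 mm) begins 54 mm behind the grasp point. The pads swing forward as they close: fully open they stand 13 mm farther back than shut.
Start: joints at [-74.399, 35.231, -0.722, 81.555, 0.464, 63.22, -2.315], TCP at [0.191, 0.621, 0.25] pointing down, gripper open.
Joint ranges: [-178.69, 178.69], [-17.37, 117.87], [-77.05, 75.6], [15.02, 138.74], [-78.02, 258.01], [0.78, 113.62], [-162.83, 162.83]. Speed limits (degrees/s): [159.86, 159.86, 180, 180, 180, 180, 180].

### API

Orientations are given as [roll, pitch, yaw] about the fixed x, y, z axes, in that order (R = Rz(yaw) Ry(pitch) Rx(roll)).
In Python, from bench import bot, capture, workorder gives the robot as it stands.
- The arm moves only by the shell command python3 -m inch 'ROWS' [OPENING]. ROWS is JSON, a list of rows, each a list of 2 entries, a list of its own where there are three numbers: the shift along the tool's x, y, z in units of 0.2 m (1.0 is 0.2 m), then the turn, a rotation vector about the tool's x, y, z in units of 120 degrees (1.0 is 120 degrees). A call has 1 to 5 rows; each row is the pose to reach, as a shift and turn from the pose commanded when the call began, along the tool's axes at that moment; what a row does not reach only later rows make up. A row lasts 1/8 s, in which the tool goes at most 62.5 mm and 10.7 degrees, less where a joint would pass 70% of its speed; a pose out of reach is approached as far as the arm can. A call with a number of a shift or a turn outside -1 to 1 is refused whole. A call with a gripper value outside its range is refused whole. OPENING is the closure, from -1 (fully open) to 1 (shut), set as the call begins (- or left out, the last holds). The fingers move at their own pace and stop on an object; the grip force is fixed at half the most. Time passes only in rows, so rows that repeat a pose let the fingers close. It gives the time, the measured TCP pose, the force, the opening and the grip force at its end, in the units of the state.
- bot.sense(): the state, without advancing time (a new reading comes with each control period).
- capture(name): name is "side" or "top"; returns a dict with "color" (400x640x3 uint8, blue, green, red), "mtx" (3x3 intrinsics, pixels), "view" (4x4, takes a point from world to camera coordinates). Camera axes: x right, y down, z forward; pixel columns grow to the right and rows downward; lengths in m; the calibration is good to about 2 mm. A picture is of the moment at which its call begins. There is no depth.
- workorder.finish_job(): hands the job in; it is judged then, once.
The state is a dict: "t": time; "q": joint angles; "qvel": joint speeds; "joint_torque": joint torques, N m; "tcp_pos": TCP position; "orientation": TCP orientation; "wrist_force": force on the tool from outside, world axes, zero at the start; "torque": the same for the moment, N m; "width": opening from 0.0 (shut) to 1.0 (fully open); "grip_force": force on a finger pad.
Only numpy, scipy, OpenCV 4.12 (cv2) and the standard library are available. Lean on these libraries where they do the work, as an engineer would, in place of code of your own. Each camera call takes 0.05 s, during which the arm holds its last target. There are 200 camera calls.

### The job

Press the plunger of the paint-pot dispenser all the way down once and let it come back up, so that one pot slides out; then, with the fingertips, push that pot gently across the table until it stands wholly on the square white card. Do not grip, lift or tip the pot, let no second pot out, and leave the bowl, the jar and the bottle where they stand.

Things in the scene. Friction and masses are not known exactly. Their poses are not given: they have to be found in the camera images.
- dispenser: Paint-pot dispenser, fixed to the table. Origin on the table, on the axis of its magazine: a bottomless white square tube, 42 mm outside, 36 inside, 50 high, open on top, with three stacked pots. Its -x axis points out of the outlet, a 22 mm high opening at the foot of the tube's -x wall. Behind the tube (x 21 to 108 mm) is a grey housing, 50 mm wide and high, with the plunger on top.
- outlet (a point): Point on the table 75 mm out of the magazine axis along the dispenser's -x. Pressing the plunger drives a bar (30 wide, 17 mm high) through the magazine that pushes the lowest pot out to here; full stroke leaves the pot's centre within a few mm of this point. The bar goes back with the plunger, the pot stays on the table, and the next pot drops by itself.
- plunger (a joint): Plunger travel in m: 0 up (rest), 0.028 fully down. A spring raises it again; it needs about 4 N to start and 9 N at the bottom, a little more if pressed fast.
- plunger_top (a point): Centre of the top of the plunger's dark round cap, 34 mm across and 10 mm thick; 95 mm above the table at rest and 67 mm fully pressed, 58 mm from the dispenser's origin along its +x. It moves with the plunger, straight down.
- pot0: The lowest pot in the magazine, the one that comes out: a closed round white paint pot with a grey lid, 34 mm diameter, 18 mm high, about 30 g. Origin at the centre of its underside, z up. It slides on the table. All three pots look alike.
- pot1: The second pot of the stack, same shape. Origin at the centre of its underside, 18 mm above the table at the start; drops to the table in the magazine once the first is out and the plunger is up again.
- pot2: The top pot of the stack, same shape; origin at the centre of its underside, 36 mm above the table at the start.
- card: Square of white paper card lying flat on the table, 100 x 100 mm, 1 mm thick, too thin to hinder a sliding pot. Origin at its centre on the table surface; its x and y axes run along its sides. It lies to one side of the dispenser's outlet, left or right, the bowl to the other.
- bowl: Bystander: terracotta owl bowl, 84 mm across, 56 mm high, loose. Origin at the centre of its underside.
- jar: Bystander: glass jar 68 mm across, 85 mm high, with two brushes standing in it up to 158 mm, loose. Origin at the centre of its underside.
- bottle: Bystander: closed white bottle, 52 mm across, 120 mm high, loose. Origin at the centre of its underside.
Not all that is in view belongs to the job. Leave any green or pink look-alike of the dispenser alone.

How it is judged (in metres and radians):
On the way, in this order (a step that is already met when the one before it is completed fails the run):
1. the plunger is pressed down (over 25 mm) and the first pot is out (value of joint plunger above 0.025 m and x of pot0 in the frame of dispenser below -0.063 m), for 0.05 s.
2. the plunger is up again and the next pot has dropped (value of joint plunger below 0.003 m and height (world z) of pot1 below 0.004 m), for 0.1 s.
3. the first pot stands on the card (x of pot0 in the frame of card between -0.034 and 0.034 m and y of pot0 in the frame of card between -0.034 and 0.034 m and angle between pot0's own z axis and vertical below 0.1 rad and height (world z) of pot0 below 0.004 m and linear speed of pot0 below 0.02 m/s), for 0.2 s.
At the end, for the whole second after the job is handed in: The first pot stands upright and at rest on the card (centre within 34 mm of the card's centre along both sides), the plunger is up (within 3 mm), the other two pots are in the magazine (within 6 mm of its axis), one place lower, and bowl, jar and bottle have moved under 15 mm (all of step 2 and all of step 3 and horizontal distance between each of pot1, pot2 and dispenser below 0.006 m and height (world z) of pot2 below 0.022 m and distance of each of bowl, jar, bottle from where it was at the start of the episode below 0.015 m); the robot touches nothing.
It fails at once if the pot is lifted more than 8 mm off the table (height (world z) of pot0 above 0.008 m).
It fails at once if the pot is tipped by more than 0.35 rad (angle between pot0's own z axis and vertical above 0.35 rad).
It fails at once if the pot is squeezed or struck with more than 15 N (contact force between the fingers and pot0 above 15 N).
It fails at once if a second pot is pushed out or taken from the magazine (horizontal distance between any of pot1, pot2 and dispenser above 0.012 m or height (world z) of pot1 above 0.026 m or height (world z) of pot2 above 0.044 m).
It fails at once if the bowl, the jar or the bottle is moved by more than 15 mm (distance of any of bowl, jar, bottle from where it was at the start of the episode above 0.015 m).
It also fails if it takes over 58 s, if anything falls off the work surface, if the arm or the gripper's body presses on something with over 40 N, if the wrist force passes 120 N, or if a joint passes its speed limit or range.

## Working session

There is one attempt and no reset: what is moved stays moved. The work goes in short steps, Python scripts to look and compute and a shell command to move; the robot and the scene stay as the last step left them, time stands still between calls to the robot, and variables do not carry over. Pictures are saved under pics/ and viewed, at most 10 in all, crops included, and the job is handed in when it is done.

```bash
ls; mkdir -p pics
python3 - <<'E'
from bench import bot,capture
import cv2,numpy as np
for n in("top","side"):
    c=capture(n);cv2.imwrite(f"pics/{n}0.png",c["color"]);print(n,np.round(c["mtx"],1).tolist(),np.round(c["view"],3).tolist())
s=bot.sense();print(s,bot.tips_ahead)
E
```

```text
pics
top [[504.1, 0.0, 322.8], [0.0, 504.1, 204.2], [0.0, 0.0, 1.0]] [[0.014, -1.0, 0.016, -0.0], [-0.996, -0.015, -0.085, 0.535], [0.085, -0.015, -0.996, 1.095], [0.0, 0.0, 0.0, 1.0]]
side [[415.3, 0.0, 325.5], [0.0, 415.3, 197.4], [0.0, 0.0, 1.0]] [[0.859, -0.511, -0.023, -0.454], [-0.342, -0.542, -0.768, 0.265], [0.38, 0.667, -0.64, 0.799], [0.0, 0.0, 0.0, 1.0]]
{'t': 0.1, 'q': array([-74.40056819,  35.28542775,  -0.72452347,  81.63491742,
         0.46365353,  63.21981923,  -2.31545027]), 'qvel': array([ 0.01946668, -0.1236059 ,  0.0578634 , -0.17655072, -0.0226223 ,
       -0.01756718, -0.06055201]), 'joint_torque': array([ 1.78869956e-03, -4.70384502e+01,  2.60456661e-01, -1.71571022e+01,
        1.00751864e-02,  5.88985291e-03,  2.10870745e-06]), 'tcp_pos': array([0.19109475, 0.62057647, 0.24921832]), 'orientation': array([-1.79862678e+02,  4.55123494e-04,  1.62886455e+02]), 'wrist_force': array([-0.18131479, -0.04009038,  0.43118777]), 'torque': array([0.00564035, 0.02074858, 0.00649775]), 'grip_force': 0.0, 'width': 0.9995038726743388} 0.019
```

View pics/top0.png

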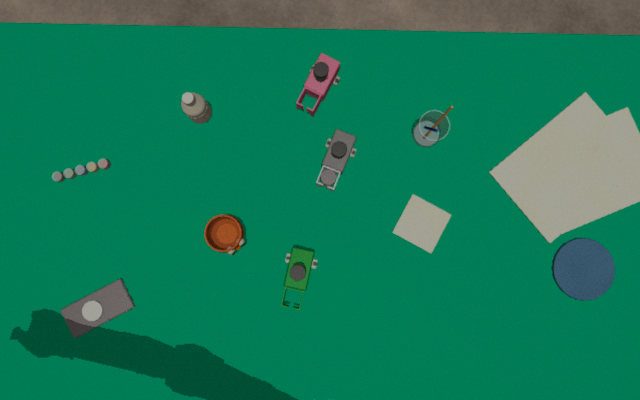

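View pics/side0.png

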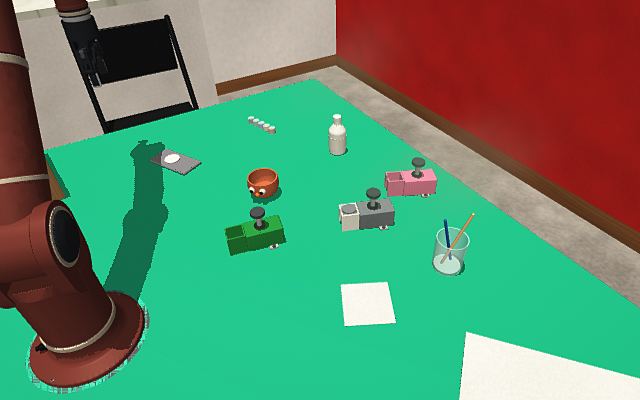

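The top view shows three dispensers: pink at (318,83), grey with a white tube at (337,160), and green at (298,277). Only the grey one has a white magazine with pots, so it is the one meant. The card is at (422,223) (the large sheets at right are too big), the bowl at (224,234), the jar at (430,128) and the bottle at (196,107). Next I'll confirm with an enlarged crop and measure.

```bash
cat > h.py <<'E'
import numpy as np,cv2
from bench import bot,capture
def ray(c,uv):
    V=np.array(c["view"]);R=V[:3,:3];o=-R.T@V[:3,3]
    d=R.T@np.linalg.inv(c["mtx"])@np.array([*uv,1.]);return o,d
def onz(c,uv,z):
    o,d=ray(c,uv);return o+d*(z-o[2])/d[2]
def tri(ca,a,cb,b):
    o1,d1=ray(ca,a);o2,d2=ray(cb,b)
    s=np.linalg.lstsq(np.c_[d1,-d2],o2-o1,rcond=None)[0]
    p,q=o1+s[0]*d1,o2+s[1]*d2;return (p+q)/2,np.linalg.norm(p-q)
def proj(c,P):
    x=c["mtx"]@(np.array(c["view"])@np.array([*P,1.]))[:3];return x[:2]/x[2]
def blobs(c,lo,hi,box,amin=30):
    x0,y0,x1,y1=box;h=cv2.cvtColor(c["color"],cv2.COLOR_BGR2HSV);m=cv2.inRange(h,lo,hi)
    k=np.zeros_like(m);k[y0:y1,x0:x1]=m[y0:y1,x0:x1]
    cs=cv2.findContours(k,cv2.RETR_EXTERNAL,cv2.CHAIN_APPROX_NONE)[0]
    return sorted([q for q in cs if cv2.contourArea(q)>amin],key=cv2.contourArea)[::-1]
E
python3 - <<'E'
from h import *
t=capture("top");s=capture("side")
a=cv2.resize(t["color"][120:200,295:395],None,fx=5,fy=5,interpolation=2)
b=cv2.resize(s["color"][180:240,330:410],None,fx=5,fy=5,interpolation=2)
im=np.zeros((720,500,3),np.uint8);im[:400]=a;im[420:720,:400]=b
im=cv2.imwrite("pics/crop.png",im[:, :].copy()[:600] if 0 else cv2.resize(im,None,fx=.8,fy=.8))
for n,c,box in(("top",t,(385,185,460,260)),("side",s,(330,275,405,335))):
    q=blobs(c,(0,0,120),(179,70,255),box)[0];r=cv2.minAreaRect(q)
    P=np.array([onz(c,p,.001) for p in cv2.boxPoints(cv2.convexHull(q) is not None and r)])
    m=cv2.moments(q);print(n,"card",onz(c,(m["m10"]/m["m00"],m["m01"]/m["m00"]),.001).round(4),P[:,:2].round(3).tolist())
for n,c,box in(("top",t,(320,130,358,170)),("side",s,(355,180,390,215))):
    for q in blobs(c,(0,0,0),(179,255,75),box,15): print(n,"dark",cv2.minEnclosingCircle(q),cv2.boundingRect(q),cv2.contourArea(q))
E
```

```text
top card [ 0.4967 -0.2162  0.001 ] [[0.475, -0.148], [0.565, -0.195], [0.518, -0.285], [0.429, -0.237]]
side card [ 0.4943 -0.2209  0.001 ] [[0.476, -0.151], [0.574, -0.203], [0.516, -0.286], [0.426, -0.238]]
top dark ((338.86065673828125, 149.95901489257812), 8.55588150024414) (331, 142, 16, 17) 193.0
side dark ((372.20001220703125, 205.5), 5.412112712860107) (367, 202, 11, 8) 33.5
side dark ((372.5, 194.5), 6.670932292938232) (366, 193, 14, 6) 15.5
```

View pics/crop.png

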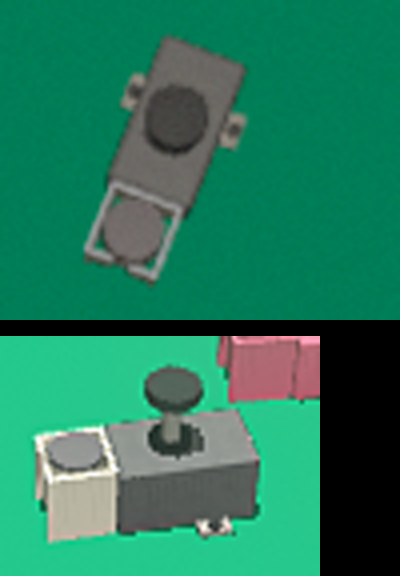

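The crop shows the grey dispenser with its white open tube, three-pot stack and an outlet notch. It points down-left in the top view. The cap is at top (339.2,149.7) and side (373.3,192.2); the tube top is centred at top (328.7,177.7) and side (349.2,209.7).

Run:
```python
from h import *
t=capture("top");s=capture("side")
print("cap",*tri(t,(339.2,149.7),s,(373.3,192.2)),onz(t,(339.2,149.7),.095))
print("tube",*tri(t,(328.7,177.7),s,(349.2,209.7)),onz(t,(328.7,177.7),.05))
c=lambda x,y:onz(t,(295+x/4,120+y/4),.05)[:2]
P=[c(*p) for p in((116,181),(186,211),(152,281),(85,252),(167,36),(245,67))];print(np.round(P,4).tolist())
back=(P[4]+P[5])/2;front=(P[2]+P[3])/2;d=back-front;print("len",np.linalg.norm(d),"yaw",np.degrees(np.arctan2(d[1],d[0])))
u=d/np.linalg.norm(d);O=(front+u*.021+back-u*.108)/2
cap=onz(t,(339.2,149.7),.095)[:2];print("axis O",O,"from cap",cap-u*.058,"outlet",cap-u*.133)
for n,uv,z in(("bowl",(222,233),.056),("jar",(435,124),.085),("bottle",(189,99),.12),("greencap",(298,271),.095)):print(n,onz(t,uv,z)[:2].round(3))
```

```text
cap [ 0.64523298 -0.02464997  0.09071503] 0.002066508381242756 [ 0.64347068 -0.02394781  0.095     ]
tube [ 0.59181047 -0.00452761  0.04628331] 0.0023188207609928253 [ 0.59025142 -0.00390353  0.05      ]
[[0.6174, 0.0067], [0.6016, -0.0316], [0.563, -0.0136], [0.5782, 0.023], [0.6981, -0.0202], [0.6816, -0.0631]]
len 0.1279613134542944 yaw -21.215381869119163
axis O [ 0.58968538 -0.00272019] from cap [ 0.58940153 -0.00295906] outlet [0.51948453 0.02418155]
bowl [0.467 0.222]
jar [ 0.704 -0.228]
bottle [0.739 0.287]
greencap [0.39  0.058]
```

Everything agrees: the length is 128 mm against 129, the cap's height about 91 mm against 95, and both origin estimates match to within 1 mm. The cap is at (0.6437,-0.024), the outlet at (0.5195,0.024) and the card centre at (0.4955,-0.2185). I'll move towards the cap with the gripper shut and turn to yaw about 84°, square to the push direction.

```bash
cat > go.py <<'E'
import sys,numpy as np
from scipy.spatial.transform import Rotation as R
from bench import bot
x,y,z,yaw=map(float,sys.argv[1:5]);s=bot.sense()
A=R.from_euler("xyz",s["orientation"],degrees=True);B=R.from_euler("xyz",[180,0,yaw],degrees=True)
print("t",round(s["t"],2),"tcp",s["tcp_pos"].round(4),s["orientation"].round(1),"F",s["wrist_force"].round(1),"shift",(A.inv().apply(np.array([x,y,z])-s["tcp_pos"])/.2).round(3),"turn",((A.inv()*B).as_rotvec(degrees=True)/120).round(3))
E
python3 -m inch '[[[-0.2,-0.15,0],[0,0,0.07]],[[-0.4,-0.3,0],[0,0,0.15]],[[-0.6,-0.45,0],[0,0,0.23]],[[-0.8,-0.6,0],[0,0,0.31]],[[-1,-0.78,0],[0,0,0.39]]]' 1; python3 go.py 0.6437 -0.024 0.15 84.4
```

```text
t: 0.92
tcp_pos: [0.3374, 0.4122, 0.2505]
orientation: [180.0, -0.0, 115.8]
wrist_force: [0.5, 0.5, 0.4]
width: 0.003
grip_force: 0.0
t 0.93 tcp [0.3374 0.4122 0.2505] [180.   -0.  115.8] F [0.5 0.5 0.4] shift [-2.63   0.429  0.501] turn [ 0.    -0.     0.262]
```

```bash
python3 -m inch '[[[-0.2,0.03,0],[0,0,0.05]],[[-0.4,0.06,0],[0,0,0.1]],[[-0.6,0.1,0],[0,0,0.15]],[[-0.8,0.13,0],[0,0,0.2]],[[-1,0.16,0],[0,0,0.26]]]'; python3 go.py 0.6437 -0.024 0.15 84.4
```

```text
t: 1.55
tcp_pos: [0.4539, 0.2467, 0.2505]
orientation: [180.0, -0.0, 84.7]
wrist_force: [-0.0, 0.9, 0.6]
width: -0.003
grip_force: 0.0
t 1.55 tcp [0.4539 0.2467 0.2505] [180.   -0.   84.7] F [-0.   0.9  0.6] shift [-1.26   1.071  0.502] turn [ 0.    -0.     0.002]
```

```bash
python3 -m inch '[[[-0.2,0.18,0],[0,0,0]],[[-0.4,0.36,0],[0,0,0]],[[-0.6,0.54,0],[0,0,0]],[[-0.8,0.72,0],[0,0,0]],[[-1,0.9,0],[0,0,0]]]'; python3 go.py 0.6437 -0.024 0.15 84.4
```

```text
t: 2.17
tcp_pos: [0.6156, 0.0313, 0.2503]
orientation: [180.0, -0.0, 84.9]
wrist_force: [1.0, 0.7, 1.0]
width: -0.001
grip_force: 0.0
t 2.17 tcp [0.6156 0.0313 0.2503] [180.   -0.   84.9] F [1.  0.7 1. ] shift [-0.263  0.164  0.502] turn [ 0.    -0.     0.004]
```

```bash
python3 -m inch '[[[-0.13,0.08,0.1],[0,0,0]],[[-0.26,0.16,0.2],[0,0,0]],[[-0.26,0.16,0.4],[0,0,0]],[[-0.26,0.16,0.5],[0,0,0]],[[-0.26,0.16,0.5],[0,0,0]]]'; python3 go.py 0.6437 -0.024 0.084 84.4
python3 - <<'E'
from h import *
s=capture("side");t=capture("top")
im=np.hstack([cv2.resize(t["color"][100:220,280:400],(400,400)),cv2.resize(s["color"][130:250,310:430],(400,400))]);cv2.imwrite("pics/above.png",im)
E
```

```text
t: 2.8
tcp_pos: [0.6406, -0.0219, 0.1484]
orientation: [-179.7, -0.0, 84.9]
wrist_force: [-0.1, 0.1, 0.7]
width: -0.004
grip_force: 0.0
t 2.8 tcp [ 0.6406 -0.0219  0.1484] [-179.7   -0.    84.9] F [-0.1  0.1  0.7] shift [-0.009  0.018  0.322] turn [-0.002 -0.     0.004]
```

View pics/above.png

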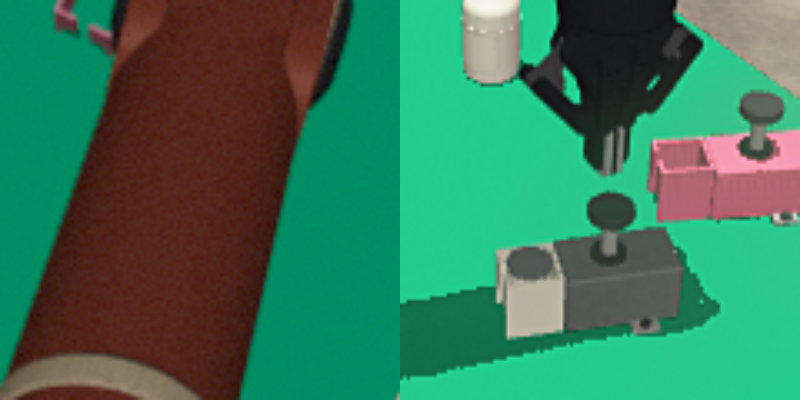

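The side view shows the shut fingertips at (605,170), straight above the grey cap at (610,210). I'll press slowly.

```bash
python3 -m inch '[[[-0.01,0.015,0.06],[0,0,0]],[[-0.01,0.015,0.12],[0,0,0]],[[-0.01,0.015,0.16],[0,0,0]],[[-0.01,0.015,0.18],[0,0,0]],[[-0.01,0.015,0.2],[0,0,0]]]'; python3 go.py 0.6437 -0.024 0.084 84.4
```

```text
t: 3.52
tcp_pos: [0.6442, -0.0244, 0.111]
orientation: [-179.9, -0.0, 84.9]
wrist_force: [-3.6, 1.2, 7.5]
width: -0.002
grip_force: 3.9
t 3.52 tcp [ 0.6442 -0.0244  0.111 ] [-179.9   -0.    84.9] F [-3.6  1.2  7.5] shift [ 0.002 -0.002  0.135] turn [-0.001 -0.     0.004]
```

```bash
python3 -m inch '[[[0,0,0.025],[0,0,0]],[[0,0,0.05],[0,0,0]],[[0,0,0.075],[0,0,0]],[[0,0,0.1],[0,0,0]],[[0,0,0.12],[0,0,0]]]'; python3 go.py 0.6437 -0.024 0.084 84.4
```

```text
t: 4.15
tcp_pos: [0.6442, -0.0244, 0.0882]
orientation: [-180.0, -0.0, 84.9]
wrist_force: [-3.9, 0.2, 10.7]
width: -0.007
grip_force: 5.5
t 4.15 tcp [ 0.6442 -0.0244  0.0882] [-180.    -0.    84.9] F [-3.9  0.2 10.7] shift [ 0.002 -0.003  0.021] turn [-0.    -0.     0.004]
```

```bash
python3 -m inch '[[[0,0,0.01],[0,0,0]],[[0,0,0.02],[0,0,0]],[[0,0,0.025],[0,0,0]],[[0,0,0.025],[0,0,0]]]'
python3 - <<'E'
from h import *
s=capture("side")
cv2.imwrite("pics/pressed.png",cv2.resize(s["color"][130:280,250:430],None,fx=4,fy=4))
E
```

```text
t: 4.65
tcp_pos: [0.6444, -0.0244, 0.086]
orientation: [-180.0, -0.1, 84.9]
wrist_force: [-7.6, 1.6, 22.7]
width: -0.0
grip_force: 11.3
```

View pics/pressed.png

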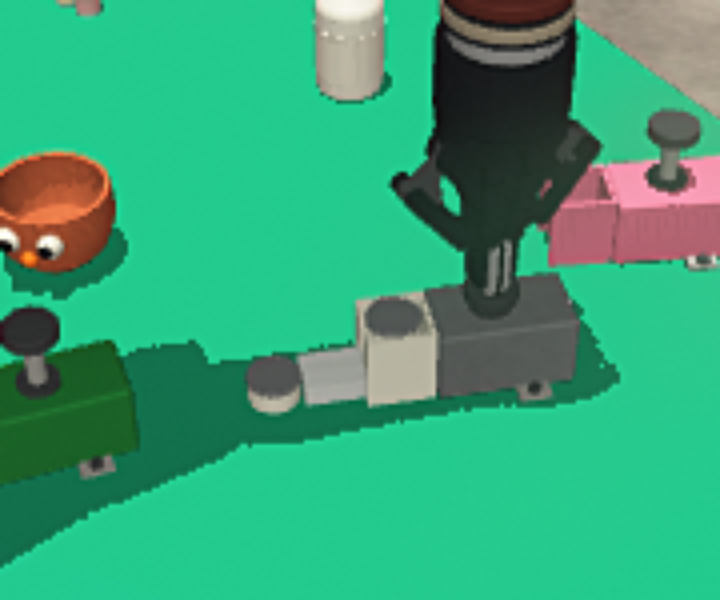

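The plunger is fully down, with the pot standing clear of the bar at side pixel (318,224). I'll release straight up.

```bash
python3 -m inch '[[[0,0,-0.05],[0,0,0]],[[0,0,-0.12],[0,0,0]],[[0,0,-0.2],[0,0,0]],[[0,0,-0.4],[0,0,0]],[[0,0,-0.65],[0,0,0]]]'; python3 go.py 0.5235 0.08 0.2 84.9
```

```text
t: 5.32
tcp_pos: [0.6443, -0.0244, 0.2119]
orientation: [-179.9, 0.0, 84.9]
wrist_force: [0.5, -0.0, 1.2]
width: 0.001
grip_force: 0.0
t 5.33 tcp [ 0.6443 -0.0244  0.2119] [-179.9    0.    84.9] F [ 0.5 -0.   1.2] shift [ 0.466 -0.648  0.061] turn [-0.001  0.    -0.   ]
```

```bash
python3 -m inch '[[[0.12,-0.16,0],[0,0,0]],[[0.25,-0.32,0],[0,0,0]],[[0.37,-0.5,0],[0,0,0]],[[0.5,-0.65,0],[0,0,0]],[[0.5,-0.65,0],[0,0,0]]]' 0.5; python3 go.py 0.5235 0.08 0.1 84.9;  python3 - <<'E'
from h import *
s=capture("side");t=capture("top")
q=blobs(s,(0,0,30),(179,70,255),(300,205,336,245),20)
print([(cv2.boundingRect(a),cv2.contourArea(a)) for a in q])
print("side lid guess",onz(s,(318.3,224.2),.018))
im=np.hstack([cv2.resize(t["color"][130:230,290:390],(400,400)),cv2.resize(s["color"][160:260,290:390],(400,400))]);cv2.imwrite("pics/out.png",im)
E
```

```text
t: 5.95
tcp_pos: [0.5223, 0.0901, 0.2117]
orientation: [-179.9, -0.1, 85.2]
wrist_force: [-0.1, 0.7, 0.0]
width: 0.251
grip_force: 0.0
t 5.95 tcp [0.5223 0.0901 0.2117] [-1.799e+02 -1.000e-01  8.520e+01] F [-0.1  0.7  0. ] shift [-0.051  0.011  0.558] turn [-0.001 -0.001  0.003]
[((311, 219, 14, 14), 141.0)]
side lid guess [0.5193559 0.0171944 0.018    ]
```

View pics/out.png

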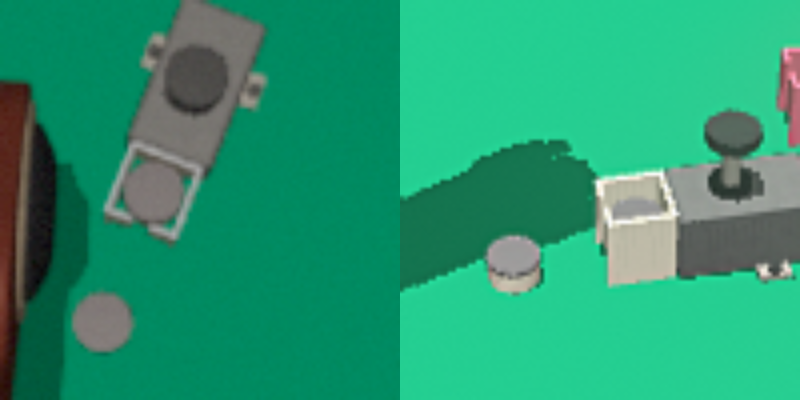

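The plunger is up and the stack has dropped one place. The ejected pot's lid is at top (315.7,210.5) and side (318.5,224).

Run:
```python
from h import *
s=capture("side");t=capture("top")
print(tri(t,(315.7,210.5),s,(318.5,224)),onz(t,(315.7,210.5),.018))
```

```text
(array([0.52190983, 0.02283293, 0.01266239]), np.float64(0.0018339725669567306)) [0.52068768 0.02321963 0.018     ]
```

```bash
python3 -m inch '[[[-0.03,0.015,0.2],[0,0,0.01]],[[-0.06,0.03,0.4],[0,0,0.01]],[[-0.06,0.03,0.6],[0,0,0.01]],[[-0.06,0.03,0.75],[0,0,0.01]],[[-0.06,0.03,0.8],[0,0,0.01]]]'; python3 go.py 0.5267 0.077 0.025 84
```

```text
t: 6.78
tcp_pos: [0.5288, 0.0728, 0.0495]
orientation: [-179.9, 0.1, 83.6]
wrist_force: [0.1, 0.1, -0.0]
width: 0.247
grip_force: 0.0
t 6.78 tcp [0.5288 0.0728 0.0495] [-1.799e+02  1.000e-01  8.360e+01] F [ 0.1  0.1 -0. ] shift [ 0.02  -0.013  0.123] turn [-0.001  0.001 -0.004]
```

```bash
python3 -m inch '[[[0.01,-0.01,0.04],[0,0,0]],[[0.01,-0.01,0.08],[0,0,0]],[[0.01,-0.01,0.12],[0,0,0]],[[0.01,-0.01,0.12],[0,0,0]]]'; python3 go.py 0.499 -0.1923 0.025 84
python3 - <<'E'
from h import *
s=capture("side")
cv2.imwrite("pics/behind.png",cv2.resize(s["color"][160:260,250:390],None,fx=5,fy=5))
E
```

```text
t: 7.28
tcp_pos: [0.5271, 0.0764, 0.0271]
orientation: [-180.0, 0.0, 83.7]
wrist_force: [0.6, -0.9, 0.3]
width: 0.251
grip_force: 0.0
t 7.28 tcp [0.5271 0.0764 0.0271] [-180.     0.    83.7] F [ 0.6 -0.9  0.3] shift [-1.351  0.008  0.011] turn [-0.     0.    -0.003]
```

View pics/behind.png

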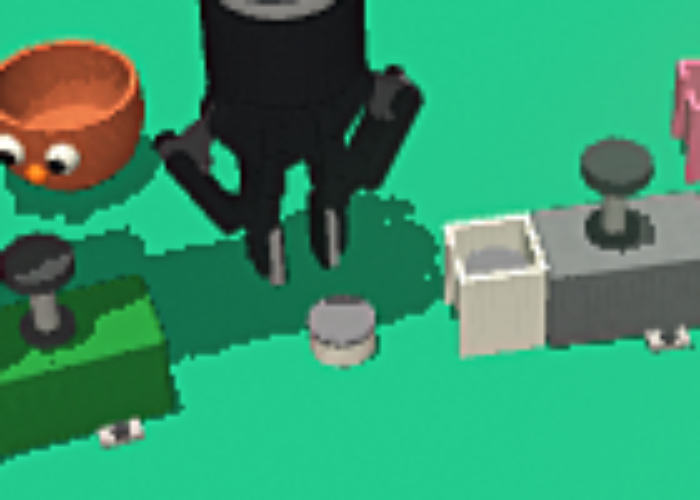

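The fingertips at crop (275,280) and (328,262) straddle the line behind the pot (342,325). I'll push gently now.

```bash
python3 -m inch '[[[-0.02,0,0.02],[0,0,0]],[[-0.06,0,0.02],[0,0,0]],[[-0.1,0,0.02],[0,0,0]],[[-0.13,0,0.02],[0,0,0]],[[-0.16,0,0.02],[0,0,0]]]'; python3 -m inch '[[[-0.03,0,0],[0,0,0]],[[-0.06,0,0],[0,0,0]],[[-0.1,0,0],[0,0,0]],[[-0.14,0,0],[0,0,0]],[[-0.18,0,0],[0,0,0]]]'; python3 go.py 0.499 -0.1923 0.023 84
python3 - <<'E'
from h import *
s=capture("side")
cv2.imwrite("pics/push.png",cv2.resize(s["color"][160:280,270:410],None,fx=4,fy=4))
E
```

```text
t: 7.95
tcp_pos: [0.5238, 0.044, 0.0234]
orientation: [180.0, -0.0, 83.7]
wrist_force: [1.0, -0.0, -0.1]
width: 0.253
grip_force: 0.1
t: 8.57
tcp_pos: [0.5197, 0.0082, 0.0233]
orientation: [-180.0, 0.0, 83.7]
wrist_force: [-0.0, -0.2, 0.2]
width: 0.251
grip_force: 0.1
t 8.57 tcp [0.5197 0.0082 0.0233] [-180.     0.    83.7] F [-0.  -0.2  0.2] shift [-1.008  0.008  0.002] turn [-0.     0.    -0.003]
```

View pics/push.png

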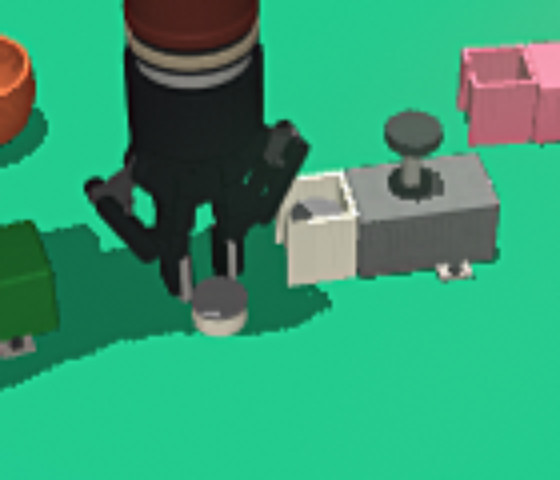

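The pot at crop (219,305) is nested upright against both fingertips, clear of the tube and moving with no sign of force. I'll continue.

```bash
python3 -m inch '[[[-0.04,0,0],[0,0,0]],[[-0.08,0,0],[0,0,0]],[[-0.12,0,0],[0,0,0]],[[-0.16,0,0],[0,0,0]],[[-0.2,0,0],[0,0,0]]]' && python3 -m inch '[[[-0.04,0,0],[0,0,0]],[[-0.08,0,0],[0,0,0]],[[-0.12,0,0],[0,0,0]],[[-0.16,0,0],[0,0,0]],[[-0.2,0,0],[0,0,0]]]' && python3 -m inch '[[[-0.04,0,0],[0,0,0]],[[-0.08,0,0],[0,0,0]],[[-0.12,0,0],[0,0,0]],[[-0.16,0,0],[0,0,0]],[[-0.2,0,0],[0,0,0]]]'; python3 go.py 0.499 -0.1923 0.023 84
python3 - <<'E'
from h import *
s=capture("side")
cv2.imwrite("pics/push2.png",cv2.resize(s["color"][200:340,290:430],None,fx=4,fy=4))
E
```

```text
t: 9.25
tcp_pos: [0.5153, -0.0316, 0.0233]
orientation: [180.0, 0.0, 83.7]
wrist_force: [-0.5, -0.6, 0.6]
width: 0.254
grip_force: 0.1
t: 9.88
tcp_pos: [0.5109, -0.0712, 0.0233]
orientation: [-180.0, 0.0, 83.7]
wrist_force: [0.1, -0.0, -1.3]
width: 0.245
grip_force: 0.1
t: 10.5
tcp_pos: [0.5065, -0.111, 0.0233]
orientation: [-180.0, 0.0, 83.7]
wrist_force: [0.9, 0.6, 0.3]
width: 0.249
grip_force: 0.1
t 10.5 tcp [ 0.5065 -0.111   0.0233] [-180.     0.    83.7] F [0.9 0.6 0.3] shift [-0.408  0.007  0.002] turn [-0.     0.    -0.003]
```

View pics/push2.png

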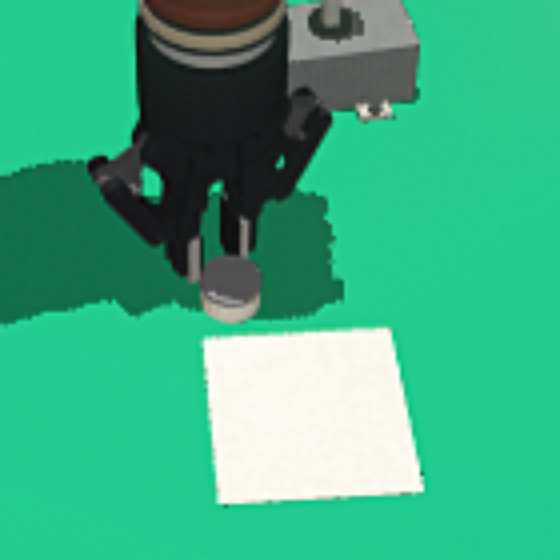

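The pot at crop (232,285) is still nested and heading for the card centre (313,415). About 82 mm are left.

```bash
python3 -m inch '[[[-0.04,0,0],[0,0,0]],[[-0.08,0,0],[0,0,0]],[[-0.12,0,0],[0,0,0]],[[-0.16,0,0],[0,0,0]],[[-0.2,0,0],[0,0,0]]]' && python3 -m inch '[[[-0.04,0,0],[0,0,0]],[[-0.08,0,0],[0,0,0]],[[-0.12,0,0],[0,0,0]],[[-0.15,0,0],[0,0,0]],[[-0.18,0,0],[0,0,0]]]' && python3 -m inch '[[[-0.015,0,0],[0,0,0]],[[-0.02,0,0],[0,0,0]],[[-0.02,0,0],[0,0,0]]]' && python3 -m inch '[[[0.03,0,0],[0,0,0]],[[0.08,0,0],[0,0,0]],[[0.15,0,-0.1],[0,0,0]],[[0.2,0,-0.3],[0,0,0]],[[0.2,0,-0.6],[0,0,0]]]'
python3 - <<'E'
from h import *
s=capture("side");t=capture("top")
im=np.hstack([cv2.resize(t["color"][180:280,370:470],(400,400)),cv2.resize(s["color"][250:350,320:420],(400,400))]);cv2.imwrite("pics/end.png",im)
E
```

```text
t: 11.18
tcp_pos: [0.5021, -0.1508, 0.0233]
orientation: [-180.0, 0.0, 83.7]
wrist_force: [-0.3, 0.2, -0.1]
width: 0.251
grip_force: 0.1
t: 11.8
tcp_pos: [0.4982, -0.1863, 0.0233]
orientation: [-180.0, -0.0, 83.7]
wrist_force: [0.6, -0.1, 0.4]
width: 0.249
grip_force: 0.1
t: 12.18
tcp_pos: [0.4978, -0.1898, 0.0233]
orientation: [-180.0, -0.0, 83.7]
wrist_force: [-0.4, -0.4, 1.3]
width: 0.25
grip_force: 0.0
t: 12.8
tcp_pos: [0.5014, -0.1471, 0.1431]
orientation: [-179.7, -0.1, 83.9]
wrist_force: [1.3, 0.4, -0.5]
width: 0.251
grip_force: 0.0
```

View pics/end.png

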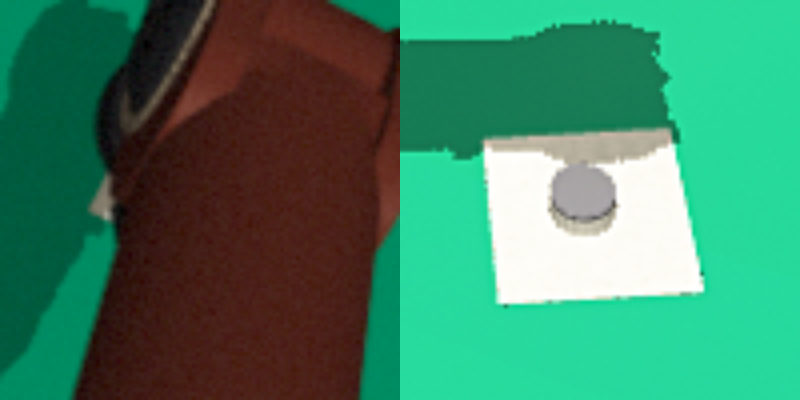

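The pot stands upright at side-crop (583,207), within a few millimetres of the card centre at about (590,213). The arm is clear, so I'll settle briefly and hand in.

```bash
python3 -m inch '[[[0,0,-0.1],[0,0,0]],[[0,0,-0.15],[0,0,0]],[[0,0,-0.15],[0,0,0]],[[0,0,-0.15],[0,0,0]]]' && python3 -c "
from bench import workorder
print(workorder.finish_job())"
```

```text
t: 13.4
tcp_pos: [0.5017, -0.1498, 0.1724]
orientation: [-179.9, -0.0, 83.7]
wrist_force: [0.4, 1.2, 0.6]
width: 0.252
grip_force: 0.0
the job is handed in; nothing more can be done
None
```

I handed the job in at 13.4 s; the hand-in returned no verdict. The plunger was pressed once and came back up, one pot slid out, and it now stands upright within a few millimetres of the card's centre with the arm clear of it.

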